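Seat a bowl on the sprung stand and hold it down

ROBOT

A 7-joint arm with a two-finger parallel gripper is mounted at the origin on the work surface. World frame = base frame: x ahead of the robot, y to its left, z up, the work surface at z = 0. Lengths are in m, angles in rad, forces in N, time in s.
With the tool pointing down it reaches from about 0.425 to 0.875 m from the base axis. Payload 8.4 kg.
Tool frame: the origin (TCP) lies at the very end of the fingers, on their centre line; the grasp point (between the pads) lies 19 mm behind it; z points along the fingers, y is the direction in which the jaws open and shut (so a half turn about z gives the same grasp; the last joint's range is limited). The gripper opens to 87 mm and grips with 3 to 60 N. Pads are 19 mm wide; open, the fingers measure 117 mm over their backs; the gripper's body (75 mm by 190 mm) begins 51 mm behind the grasp point.
Start: joints at [1.248, 0.333, 0.04, 1.465, -0.013, 1.343, -0.059], TCP at [0.144, -0.634, 0.223] pointing down, gripper open.
Joint ranges: [-2.58, 2.58], [-0.38, 2.09], [-1.3, 1.39], [0.25, 2.4], [-1.5, 4.64], [0.08, 2.09], [-2.65, 2.65]. Speed limits (rad/s): [2.22, 2.22, 2.79, 2.79, 3.14, 3.14, 3.14].

INTERFACE

Orientations are given as a unit quaternion [w, x, y, z].
In Python, from plant import readout, snapshot, job_done, finder gives the robot as it stands. The module is installed in compiled form; this text tells all that it offers.
- The arm moves only by the tool step_arm, never from a script. Its argument "moves" is a list of rows, each a list of 3 entries, a list of its own where there are three numbers: the shift along the world's x, y, z in m, then the turn, a rotation vector about the world's x, y, z in rad, then the opening, from 0 (shut) to 1 (fully open). A call has 1 to 10 rows; each row shifts and turns the commanded pose from where the row before left it; what a row does not reach is not made up. A row lasts 1/12 s, in which the tool goes at most 41.7 mm and 7.16 degrees, less where a joint would pass 70% of its speed; a pose out of reach is approached as far as the arm can. A call is refused whole if a number of a shift passes 0.0417 or a number of a turn 0.125, either way. A call with a gripper value outside its range is refused whole. The fingers move at their own pace and stop on an object; "force" is the grip in N (left out, the last holds). Time passes only in rows, so rows that do not move let the fingers close. It gives the time, the measured TCP pose, the force and the opening at its end, in the units of the state.
- readout.sense(): the state, without advancing time (a new reading comes with each control period).
- snapshot(name): name is "side" or "top"; returns a dict with "color" (384x512x3 uint8, blue, green, red), "fovy" (degrees; the focal length in pixels is half the picture's height over the tangent of half this angle, whatever the lens; pixels are square), "cx", "cy" (the principal point, pixels), "k1" (the pictures are not rectified: a ray, as slopes to the right and down, at radius r is drawn at 1 + k1 r^2 times it, then the intrinsics apply), "R" (3x3) and "t" (3): a world point X has camera coordinates R X + t. Camera axes: x right, y down, z forward; pixel columns grow to the right and rows downward; lengths in m; the calibration is good to about 2 mm. A picture is of the moment at which its call begins. There is no depth.
- job_done(): hands the job in, once; it reports no verdict.
Trained networks look in a picture, given as the dict that the camera call returned (one of the last four; its "shot" number tells which), for a name from the list of things; names that differ only in an ending like _2 or _b are one class to them, and where a whole thing is asked for, a point or a joint stands for the part that bears it (a point fixed in the world has none). Each returns a list of dicts, best first, with "confidence" (0 to 1); they miss things now and then, are a little off and sometimes report something else, mostly with a low value. They report only what shows in the picture. A call takes as long as a camera call. They do not tell look-alikes from the thing itself.
- finder.boxes_of(thing, picture): "position" ([row, column] in pixels, amid what is visible of it).
- finder.trace(thing, picture): "mask" (384x512 bool, what is visible of it) and "position" ([row, column] in pixels, amid what is visible of it).
- finder.tip_of(thing, picture): "position" ([row, column] in pixels: a listed point, or the origin of a listed thing).
The state is a dict: "time_s": time; "joint_positions": joint angles; "joint_velocities": joint speeds; "tau": joint torques, N m; "tool_pos": TCP position; "orientation": TCP orientation; "contact_force": force on the tool from outside, world axes, zero at the start; "ft_torque": the same for the moment, N m; "grip_width": opening from 0.0 (shut) to 1.0 (fully open).
Only numpy, scipy, OpenCV 4.12 (cv2) and the standard library are available. Lean on these libraries where they do the work, as an engineer would, in place of code of your own. Each camera call takes 0.05 s, during which the arm holds its last target. There are 200 camera calls.

TASK

The stand on the bench has a hinged wooden dust flap leaning over its sprung plunger: pull the flap towards the robot and right down, then pick up the tall-footed bowl and, mouth down, press it centrally onto the plunger until its rim sits flat on the round metal stop plate. Finish still holding it pressed firmly there against the spring, without letting go, and do not ram or crush it. Leave the flat-footed dish, the jar and the brush where they are.

Things in the scene. Friction and masses are not known exactly. Their poses are not given: they have to be found in the camera images.
- stand: Wooden seating stand, fixed to the bench (does not move in a run; its place and yaw vary). Origin: on the bench right under the plunger axis; z up; its -x side is the front, towards the robot, where the flap is hinged. Base board 240 (x) x 200 (y) x 30 mm high; two side cheeks along x at y = +-94 mm, 12 mm thick, tops 85 mm above the bench; open at the back and top; a spring barrel 32 mm in diameter in the middle, top 75 mm above the bench.
- stop_plate: Flat round metal plate fixed on the stand's base around the plunger: 136 mm in diameter, 15 mm thick; origin at the centre of its underside. The rim of the bowl seats on its top face: this is the hard stop.
- seat (a point): Centre of the stop plate's top face, 45 mm above the bench, on the plunger axis. The bowl's origin must come here.
- plunger (a joint): Travel of the sprung plunger straight down, in m: 0 up, 0.020 when the seated bowl's rim meets the stop plate (its own end stop lies further, at 0.034). Spring force 3 N at 0, 8 N at 0.020 (250 N/m); it lifts the bowl off again if let go.
- plunger_top (a point): Centre of the plunger's flat round rubber-topped head, 34 mm in diameter; 117 mm above the bench when up. It meets the inside bottom of the inverted bowl.
- flap (a joint): Dust flap angle in rad: 0 shut (leaning 0.61 rad from upright, away from the hinge over the plunger), 0.61 upright, 2.05 fully down towards the front. The hinge moves easily: past upright it falls open slowly by its own weight; short of upright it falls shut. At 0 it rests on its stop.
- flap_hinge (a point): Middle of the flap's hinge line, which runs along the stand's y: 100 mm in front (-x) of the stand's origin, 40 mm above the bench.
- flap_edge (a point): Middle of the flap's free edge, 190 mm from the hinge. When shut: 9 mm behind the plunger axis (stand's +x), 196 mm above the bench. The flap is a board 156 mm wide along y and 10 mm thick, with a batten 22 mm wide and 12 mm thick along the free edge on its outer face. The space behind it (stand's +x) is open from above, so it can be hooked from behind.
- bowl: The bowl to seat: turned dark wood, lying mouth down on the bench, with a tall round foot on top. Origin: centre of the rim plane (the underside as it stands), z up through the foot. Rim 110 mm outside diameter, wall 5 mm, bowl body 58 mm high narrowing to 60 mm diameter at its top, then the solid foot 44 mm in diameter from 58 to 92 mm above the rim. Inside 52 mm deep. About 0.15 to 0.3 kg.
- dish: Bystander: wide low bowl of the same wood, mouth down, 124 mm rim, 44 mm high in all, with a broad low foot 60 mm across and 10 mm high. Origin under its centre.
- jar: Bystander: pale closed jar with a black lid, 70 mm in diameter, 85 mm high. Origin under its centre.
- brush: Bystander: flat brush 170 mm long lying on the bench along its own x.
Not all that is in view belongs to the job. What is shaped like the bowl but red or turquoise is not meant.

How it is judged:
On the way, in this order (a step that is already met when the one before it is completed fails the run):
1. the flap is pulled right down while the bowl is still on the bench (value of joint flap above 1.9 rad and height (world z) of bowl below 0.02 m), for 0.2 s.
2. the bowl is lifted, mouth down, by the gripper (height (world z) of bowl above 0.04 m and angle between bowl's own z axis and vertical below 0.4 rad and contact force between the fingers and bowl above 1 N), for 0.2 s.
At the end, for the whole second after the job is handed in: The flap is down (joint above 1.9 rad); the gripper's fingers still bear on the bowl and hold it at rest, mouth down and level within 0.06 rad, centred on the stop plate within 8 mm, its rim on the plate (within 3 mm, pressing with more than 1.5 N) and the plunger pushed in more than 17.5 mm (value of joint flap above 1.9 rad and value of joint plunger above 0.0175 m and horizontal distance between bowl and seat below 0.008 m and z of bowl in the frame of seat below 0.003 m and not (angle between bowl's own z axis and vertical above 0.06 rad) and contact force between bowl and stop_plate above 1.5 N and contact force between bowl and the fingers above 1 N and linear speed of bowl below 0.02 m/s); the arm keeps its last pose, push and grip.
It fails at once if the bowl is rammed or crushed onto the plate with more than 80 N (contact force between bowl and stop_plate above 80 N).
It fails at once if a bystander (dish, jar or brush) is moved by more than 30 mm (distance of any of dish, jar, brush from where it was at the start of the episode above 0.03 m).
It also fails if it takes over 51 s, if anything falls off the work surface, if the arm or the gripper's body presses on something with over 40 N, if the wrist force passes 120 N, or if a joint passes its speed limit or range.

## Working session

There is one attempt and no reset: what is moved stays moved. The work goes in short steps, Python scripts to look and compute and a tool call to move; the robot and the scene stay as the last step left them, time stands still between calls to the robot, and variables do not carry over. Pictures are saved under pics/ and viewed, about 8 in all and at most 12, crops included, and the job is handed in when it is done.

Besides the shell and the picture viewer there is one more tool, called after ">>>" as name(argument=value, ...) on one line, values as JSON. step_arm: Moves the arm, as the interface text tells. Its arguments: {"type":"object","properties":{"moves":{"type":"array","items":{"type":"array"}},"force":{"type":"number"}},"required":["moves"]}

```bash
mkdir -p pics; cat > h.py <<'E'
import numpy as np, cv2
from plant import readout, snapshot, job_done, finder
def ray(s,p):
    f=s["color"].shape[0]/2/np.tan(np.radians(s["fovy"])/2)
    d=np.array([(p[1]-s["cx"])/f,(p[0]-s["cy"])/f]); u=d.copy()
    for _ in range(20): u=d/(1+s["k1"]*(u@u))
    R=np.array(s["R"]);t=np.array(s["t"])
    return -R.T@t, R.T@np.array([u[0],u[1],1.])
def atz(s,p,z):
    o,d=ray(s,p); return o+d*(z-o[2])/d[2]
def tri(s1,p1,s2,p2):
    o1,d1=ray(s1,p1);o2,d2=ray(s2,p2);d1/=np.linalg.norm(d1);d2/=np.linalg.norm(d2)
    a=np.linalg.lstsq(np.c_[d1,-d2],o2-o1,rcond=None)[0]
    x,y=o1+a[0]*d1,o2+a[1]*d2; return (x+y)/2,np.linalg.norm(x-y)
def proj(s,X):
    c=np.array(s["R"])@X+np.array(s["t"]);u=c[:2]/c[2];u=u*(1+s["k1"]*(u@u))
    f=s["color"].shape[0]/2/np.tan(np.radians(s["fovy"])/2)
    return np.array([u[1]*f+s["cy"],u[0]*f+s["cx"]])
E
cat > a.py <<'E'
from h import *
np.set_printoptions(precision=3,suppress=True)
a=snapshot("side");b=snapshot("top")
cv2.imwrite("pics/side1.png",a["color"]);cv2.imwrite("pics/top1.png",b["color"])
print(ray(a,(0,0))[0],ray(b,(0,0))[0])
Z=dict(stand=0,stop_plate=.03,plunger_top=.117,flap_hinge=.04,flap_edge=.196,seat=.045,bowl=0,dish=0,jar=0,brush=0)
for n,z in Z.items():
    for nm,s in(("s",a),("t",b)):
        for r in finder.tip_of(n,s)[:4]: print(n,nm,round(r["confidence"],2),np.round(r["position"]),atz(s,r["position"],z))
print(readout.sense())
E
python3 a.py
```

```text
[0.504 0.779 1.03 ] [ 0.404 -0.049  1.202]
stand s 0.86 [220. 226.] [ 0.6   -0.021  0.   ]
stand t 0.67 [184. 238.] [ 0.605 -0.025  0.   ]
stop_plate s 0.86 [213. 220.] [ 0.618 -0.026  0.03 ]
plunger_top s 0.43 [194. 223.] [ 0.604 -0.032  0.117]
plunger_top t 0.63 [241. 335.] [ 0.443 -0.272  0.117]
flap_hinge s 0.72 [206. 255.] [ 0.501 -0.05   0.04 ]
flap_hinge s 0.69 [219. 226.] [0.594 0.007 0.04 ]
flap_hinge t 0.63 [216. 243.] [ 0.51  -0.042  0.04 ]
flap_edge s 0.62 [179. 217.] [ 0.618 -0.025  0.196]
flap_edge t 0.9 [166. 234.] [ 0.616 -0.019  0.196]
seat s 0.57 [210. 223.] [ 0.608 -0.026  0.045]
seat t 0.62 [184. 239.] [ 0.597 -0.029  0.045]
bowl s 0.85 [133. 228.] [ 0.626 -0.487  0.   ]
bowl s 0.62 [137. 262.] [ 0.478 -0.467  0.   ]
bowl s 0.58 [161. 228.] [ 0.61  -0.312  0.   ]
bowl t 0.63 [183. 339.] [ 0.61  -0.308  0.   ]
bowl t 0.58 [181. 396.] [ 0.617 -0.472  0.   ]
dish s 0.84 [300. 264.] [0.466 0.272 0.   ]
dish t 0.67 [226. 129.] [0.485 0.274 0.   ]
jar s 0.79 [164. 267.] [ 0.458 -0.304  0.   ]
jar t 0.68 [241. 339.] [ 0.447 -0.305  0.   ]
brush s 0.65 [302. 262.] [0.472 0.277 0.   ]
brush s 0.64 [321. 205.] [0.63  0.344 0.   ]
brush t 0.67 [172. 102.] [0.635 0.356 0.   ]
{'time_s': 1.1, 'joint_positions': array([ 1.248,  0.333,  0.04 ,  1.465, -0.013,  1.343, -0.058]), 'joint_velocities': array([ 0.001, -0.001, -0.001, -0.001,  0.001, -0.001,  0.001]), 'tau': array([ -0.   , -65.611,   1.333, -40.407,  -0.06 ,   0.035,   0.   ]), 'tool_pos': array([ 0.144, -0.634,  0.223]), 'orientation': array([-0.   ,  0.994,  0.112,  0.   ]), 'contact_force': array([-0.237, -0.617,  0.632]), 'ft_torque': array([-0.007,  0.041,  0.009]), 'grip_width': 1.000952329230144}
```

View pics/side1.png

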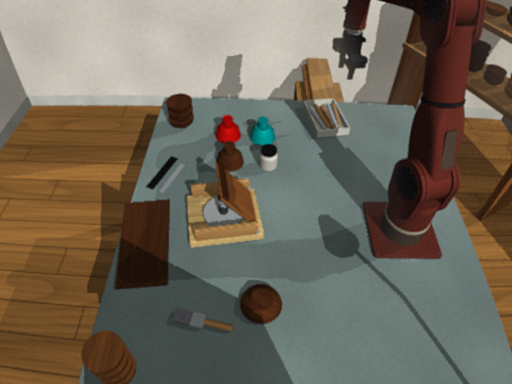

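View pics/top1.png

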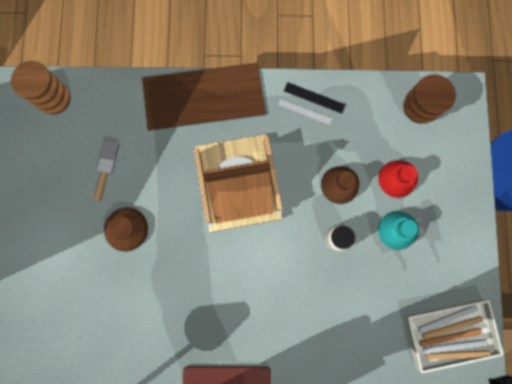

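>>> step_arm(moves=[[[0,0,0.037],[0,0,0],0],[[0.026,0.031,0],[0,0,0],0],[[0.026,0.031,0],[0,0,0],0],[[0.026,0.031,0],[0,0,0],0],[[0.026,0.031,0],[0,0,0],0],[[0.026,0.031,0],[0,0,0],0],[[0.026,0.031,0],[0,0,0],0],[[0.026,0.031,0],[0,0,0],0],[[0.026,0.031,0],[0,0,0],0],[[0.026,0.031,0],[0,0,0],0]], force=40)

```text
time_s: 1.93
tool_pos: [0.3791, -0.3531, 0.2599]
orientation: [0.0, 0.994, 0.112, 0.0]
contact_force: [0.6, -0.4, -0.0]
grip_width: 0.325
```

>>> step_arm(moves=[[[0.026,0.031,0],[0,0,0],0],[[0.026,0.031,0],[0,0,0],0],[[0.026,0.031,0],[0,0,0],0],[[0.026,0.031,0],[0,0,0],0],[[0.026,0.031,0],[0,0,0],0],[[0.026,0.031,0],[0,0,0],0],[[0.026,0.031,0],[0,0,0],0],[[0.026,0.031,0],[0,0,0],0],[[0.026,0.031,0],[0,0,0],0],[[0.026,0.031,0],[0,0,0],0]])

```text
time_s: 2.77
tool_pos: [0.6393, -0.0433, 0.2597]
orientation: [0.0, 0.994, 0.111, 0.0]
contact_force: [0.9, 0.4, -0.2]
grip_width: 0.003
```

>>> step_arm(moves=[[[0,0,0],[0,0,0],0],[[0,0,0],[0,0,0],0],[[0,0,0],[0,0,0],0]])

```text
time_s: 3.02
tool_pos: [0.6381, -0.0451, 0.2592]
orientation: [0.0, 0.994, 0.112, -0.0]
contact_force: [-0.3, -1.2, 0.1]
grip_width: 0.005
```

>>> step_arm(moves=[[[0.037,0.03,0],[0,0,0],0],[[0,0,-0.028],[0,0,0],0],[[0,0,-0.028],[0,0,0],0],[[0,0,-0.028],[0,0,0],0],[[0,0,0],[0,0,0],0],[[0,0,0],[0,0,0],0]])

```text
time_s: 3.52
tool_pos: [0.6695, -0.0206, 0.175]
orientation: [0.0, 0.994, 0.11, -0.001]
contact_force: [0.1, -0.4, 0.4]
grip_width: 0.005
```

```bash
cat > v.py <<'E'
import sys
from h import *
n=sys.argv[1]; a=snapshot("side");b=snapshot("top")
c=lambda i,r,q:cv2.resize(i[r:r+150,q:q+150],(400,400),interpolation=cv2.INTER_CUBIC)
cv2.imwrite(f"pics/{n}.png",np.hstack([c(a["color"],110,150),c(b["color"],110,190)]))
E
python3 v.py flap1
```

```text
(no output)
```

View pics/flap1.png

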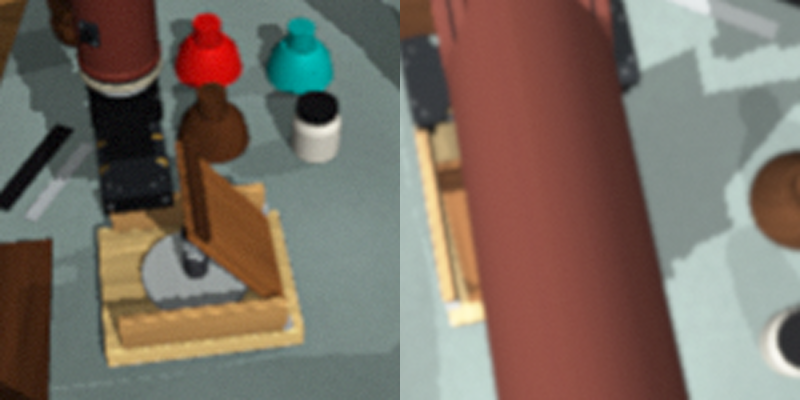

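>>> step_arm(moves=[[[-0.02,-0.003,0.001],[0,0,0],0],[[-0.02,-0.003,0.001],[0,0,0],0],[[-0.02,-0.003,0.001],[0,0,0],0],[[-0.02,-0.003,0.001],[0,0,0],0],[[-0.02,-0.003,0.001],[0,0,0],0],[[-0.02,-0.003,0.001],[0,0,0],0]])

```text
time_s: 4.12
tool_pos: [0.5513, -0.0368, 0.1846]
orientation: [0.001, 0.994, 0.111, 0.002]
contact_force: [-0.3, 0.3, 0.4]
grip_width: 0.004
```

>>> step_arm(moves=[[[-0.02,-0.003,0.001],[0,0,0],0],[[-0.02,-0.003,0.001],[0,0,0],0],[[-0.02,-0.003,0.001],[0,0,0],0],[[-0.02,-0.003,0.001],[0,0,0],0],[[-0.02,-0.003,0],[0,0,0],0],[[-0.02,-0.003,0],[0,0,0],0]])

```text
time_s: 4.62
tool_pos: [0.4309, -0.0547, 0.188]
orientation: [0.001, 0.994, 0.112, 0.002]
contact_force: [0.2, -0.4, -0.1]
grip_width: 0.009
```

```bash
python3 v.py flap2
```

```text
(no output)
```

View pics/flap2.png

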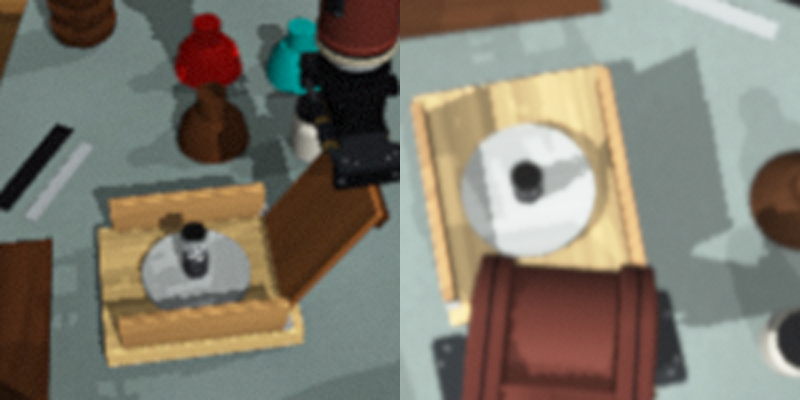

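```bash
cat > m.py <<'E'
from h import *
from itertools import product
np.set_printoptions(precision=4,suppress=True)
a=snapshot("side");b=snapshot("top")
cv2.imwrite("pics/ms.png",a["color"]);cv2.imwrite("pics/mt.png",b["color"])
for n,z in dict(plunger_top=.117,seat=.045,stop_plate=.03,bowl=0,flap_edge=.065,flap_hinge=.04).items():
    R=[finder.tip_of(n,s)[:3] for s in(a,b)]
    for s,rr in zip("st",R):
        for r in rr: print(n,s,round(r["confidence"],2),np.round(r["position"],1),atz(a if s=="s" else b,r["position"],z))
    for p,q in product(*R):
        x,e=tri(a,p["position"],b,q["position"])
        if e<.015: print("   tri",n,x,round(e,4))
# ellipse of plate via mask, top view
for nm,s in(("s",a),("t",b)):
    for n,z in(("stop_plate",.045),("bowl",None)):
      for r in finder.trace(n,s)[:3]:
        m=np.argwhere(r["mask"]);
        if z:
            P=np.array([atz(s,p,z)[:2] for p in m]);c,w,an=cv2.minAreaRect(P.astype(np.float32)*1000)
            (cc,rad)=cv2.minEnclosingCircle(P.astype(np.float32)*1000)
            print(n,nm,round(r["confidence"],2),"circ",cc,rad,"rect",c,w)
        else: print(n,nm,round(r["confidence"],2),r["position"],len(m),m.min(0),m.max(0),s["color"][r["mask"]].mean(0))
E
python3 m.py
```

```text
plunger_top s 0.63 [321.9 202.7] [0.6227 0.3954 0.117 ]
plunger_top s 0.44 [195.2 220.7] [ 0.6116 -0.0285  0.117 ]
plunger_top t 0.47 [176.5 240.8] [ 0.6041 -0.0345  0.117 ]
   tri plunger_top [ 0.609  -0.0346  0.1092] 0.0069
seat s 0.74 [210.1 223. ] [ 0.6069 -0.0261  0.045 ]
seat t 0.9 [182.9 237.5] [ 0.5997 -0.0248  0.045 ]
   tri seat [ 0.6033 -0.025   0.0453] 0.0072
stop_plate s 0.79 [213.5 221.1] [ 0.6137 -0.0233  0.03  ]
stop_plate t 0.85 [179.2 239.1] [ 0.6125 -0.0287  0.03  ]
   tri stop_plate [ 0.6141 -0.0286  0.0233] 0.0007
bowl s 0.83 [162.9 231.5] [ 0.5971 -0.3025  0.    ]
bowl s 0.58 [135.3 226. ] [ 0.6311 -0.4706  0.    ]
bowl t 0.94 [177.8 397.5] [ 0.6262 -0.4762  0.    ]
bowl t 0.69 [182.9 337.3] [ 0.6099 -0.3046  0.    ]
bowl t 0.66 [229.7 398.9] [ 0.4795 -0.4742  0.    ]
   tri bowl [ 0.6034 -0.3036  0.0007] 0.0128
   tri bowl [ 0.6299 -0.4793 -0.0078] 0.0044
flap_edge s 0.75 [174.3 294.8] [ 0.3614 -0.185   0.065 ]
flap_edge t 0.27 [181.9 238.1] [ 0.599  -0.0268  0.065 ]
flap_hinge s 0.89 [205.3 256.4] [ 0.4958 -0.0558  0.04  ]
stop_plate s 0.95 circ (607.7172241210938, -18.699848175048828) 70.45234680175781 rect (604.6954956054688, -22.5059814453125) (131.1171417236328, 120.67753601074219)
bowl s 0.88 [159.3, 227.9] 577 [142 216] [171 241] [18.5078 31.922  54.0173]
bowl s 0.66 [129.0, 257.0] 332 [117 249] [145 267] [113.4729 116.2289   7.3193]
bowl s 0.65 [127.8, 226.8] 488 [115 216] [142 239] [  8.9242  10.5963 100.168 ]
stop_plate t 0.95 circ (604.0429077148438, -24.900794982910156) 68.67748260498047 rect (604.0936279296875, -24.708717346191406) (134.24755859375, 132.55368041992188)
bowl t 0.96 [233.2, 399.9] 1235 [210 378] [249 418] [166.3223 170.2219  56.7296]
bowl t 0.76 [181.0, 397.0] 1191 [161 378] [198 417] [ 34.8413  36.7985 137.9647]
bowl t 0.59 [183.6, 336.2] 1170 [166 321] [204 359] [39.3162 55.0966 78.9838]
```

```bash
cat > b.py <<'E'
from h import *
s=snapshot("top")
for r in finder.trace("bowl",s)[:4]:
    c=s["color"][r["mask"]].mean(0)
    k=np.argwhere(r["mask"]);P=np.float32([atz(s,p,0)[:2]*1000 for p in k])
    print(r["confidence"],c,cv2.minEnclosingCircle(P),cv2.minAreaRect(P),P.min(0),P.max(0))
a=snapshot("side")
for r in finder.tip_of("flap_edge",a)[:2]: print(r["position"],r["confidence"])
for th in(1.2,1.5,1.8,1.9,2.05):
    l=.61-th;x=-.1+.19*np.sin(l);z=.04+.19*np.cos(l);y=.16
    print(th,proj(a,np.array([.604+x*np.cos(y),-.0245+x*np.sin(y),z])))
print("bowl foot top",[proj(s,np.array([x,-.306,.092])) for x in(.605,.61)])
E
python3 b.py
```

```text
0.86 [165.87191726 169.8106603   57.52108194] ((478.38055419921875, -472.5049133300781), 58.21855926513672) ((478.900634765625, -471.6712341308594), (114.3857421875, 105.84168243408203), 73.30619812011719) [ 426.16135 -530.71954] [ 531.8322  -415.20297]
0.76 [40.5145955  56.01668057 79.29024187] ((604.792236328125, -312.4820556640625), 56.4053955078125) ((604.427001953125, -312.20416259765625), (106.79949951171875, 110.25103759765625), 44.57725524902344) [ 550.101   -368.82748] [ 658.5887  -258.25125]
0.66 [ 35.1425      37.21       138.08083333] ((625.2146606445312, -478.16668701171875), 58.59880447387695) ((621.64794921875, -476.5674133300781), (106.2635498046875, 112.48351287841797), 0.6438977718353271) [ 568.4398 -532.632 ] [ 675.0775  -420.34808]
[195.6, 309.9] 0.64
1.2 [172.95258429 288.30711594]
1.5 [180.3831415 300.1956036]
1.8 [189.9784741  307.11267044]
1.9 [193.46442159 308.25842497]
2.05 [198.82383774 308.90493321]
bowl foot top [array([178.87942275, 345.21119995]), array([176.98975943, 345.16474362])]
```

>>> step_arm(moves=[[[0.022,-0.032,0.01],[0,0,0],1],[[0.022,-0.032,0],[0,0,0],1],[[0.022,-0.032,0],[0,0,0],1],[[0.022,-0.032,0],[0,0,0],1],[[0.022,-0.032,0],[0,0,0],1],[[0.022,-0.032,0],[0,0,0],1],[[0.022,-0.032,-0.02],[0,0,0],1],[[0.02,-0.031,-0.038],[0,0,0],1],[[0,0,0],[0,0,0],1],[[0,0,0],[0,0,0],1]])

```text
time_s: 6.65
tool_pos: [0.598, -0.3024, 0.1429]
orientation: [-0.002, 0.994, 0.111, -0.002]
contact_force: [-0.4, 0.9, 0.2]
grip_width: 0.679
```

```bash
cat > g.py <<'E'
import sys
from h import *
n=sys.argv[1]; a=snapshot("side");b=snapshot("top")
p=proj(a,np.array([.605,-.31,.09])).astype(int)
c=lambda i,p:cv2.resize(i[max(p[0]-50,0):p[0]+50,p[1]-50:p[1]+50],(400,400),interpolation=cv2.INTER_CUBIC)
q=(170,290)
cv2.imwrite(f"pics/{n}.png",np.hstack([c(a["color"],p),c(a["color"],(205,275))]))
for nn in("bowl","flap_edge"):
  for r in finder.tip_of(nn,a)[:3]: print(nn,r["confidence"],r["position"],atz(a,r["position"],0))
print(readout.sense()["tool_pos"])
E
python3 g.py hov
```

```text
bowl 0.75 [161.1, 228.4] [ 0.60990465 -0.3122327   0.        ]
bowl 0.71 [132.5, 225.6] [ 0.63422937 -0.4891595   0.        ]
bowl 0.55 [135.5, 262.0] [ 0.47901903 -0.47578398  0.        ]
flap_edge 0.87 [193.0, 310.3] [ 0.29967759 -0.15597744  0.        ]
[ 0.60001157 -0.30035634  0.1484664 ]
```

View pics/hov.png

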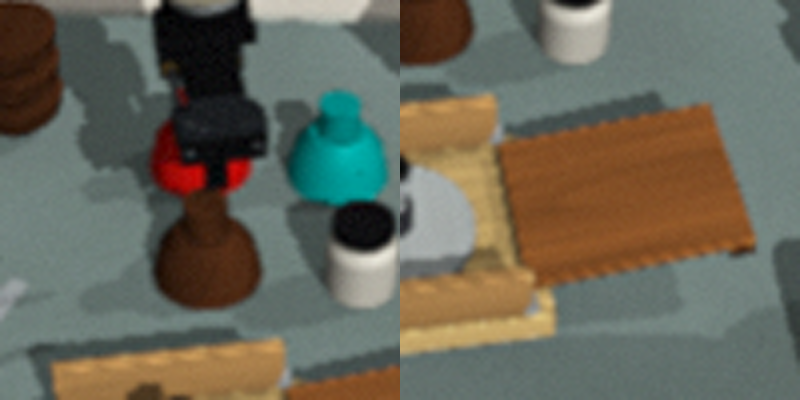

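>>> step_arm(moves=[[[0.006,-0.009,0],[0,0,0],1],[[0,0,0],[0,0,0],1],[[0,0,0],[0,0,0],1]])

```text
time_s: 7.1
tool_pos: [0.6056, -0.3102, 0.148]
orientation: [0.001, 0.994, 0.112, 0.001]
contact_force: [0.4, 0.1, -0.7]
grip_width: 0.988
```

```bash
python3 - <<'E'
from h import *
for _ in range(3):
    s=snapshot("side");r=readout.sense();print(r["tool_pos"],r["grip_width"])
# foot axis from side mask: rows/cols of the bowl vs projections
m=[r["mask"] for r in finder.trace("bowl",s) if s["color"][r["mask"]].mean(0)[2]<80][:1]
if m:
    k=np.argwhere(m[0]);print(k.min(0),k.max(0))
    for x,y in((.605,-.311),(.600,-.311),(.605,-.305)):
        t=np.linspace(0,6.28,60);pts=np.array([proj(s,np.array([x+q*np.cos(u),y+q*np.sin(u),z])) for q,z in((.055,0),(.022,.092)) for u in t])
        print(x,y,pts.min(0),pts.max(0))
E
```

```text
[ 0.60546865 -0.30986826  0.14771538] 0.9926881940776681
[ 0.60538054 -0.30975553  0.14746821] 0.9940337557602701
[ 0.60530836 -0.30978421  0.14726603] 0.9952719129427314
[117 249] [144 274]
0.605 -0.311 [139.75020021 215.63167475] [171.19949509 243.60354386]
0.6 -0.311 [139.785028  216.8997352] [171.23736161 244.87318673]
0.605 -0.305 [140.77243307 215.49015136] [172.30431298 243.53954838]
```

>>> step_arm(moves=[[[0,-0.001,-0.025],[0,0,0],1],[[0,0,-0.025],[0,0,0],1],[[0,0,-0.015],[0,0,0],1],[[0,0,-0.012],[0,0,0],1],[[0,0,0],[0,0,0],1],[[0,0,0],[0,0,0],1],[[0,0,0],[0,0,0],1]])

```text
time_s: 7.88
tool_pos: [0.6061, -0.3116, 0.071]
orientation: [0.0, 0.994, 0.112, 0.001]
contact_force: [0.4, 0.2, 0.8]
grip_width: 1.002
```

>>> step_arm(moves=[[[0,0,-0.008],[0,0,0],1],[[0,0,0],[0,0,0],1],[[0,0,0],[0,0,0],0],[[0,0,0],[0,0,0],0],[[0,0,0],[0,0,0],0],[[0,0,0],[0,0,0],0],[[0,0,0],[0,0,0],0],[[0,0,0],[0,0,0],0],[[0,0,0],[0,0,0],0],[[0,0,0],[0,0,0],0]], force=40)

```text
time_s: 8.72
tool_pos: [0.6053, -0.3112, 0.0616]
orientation: [-0.0, 0.994, 0.112, -0.0]
contact_force: [-0.6, 1.5, 0.9]
grip_width: 0.494
```

>>> step_arm(moves=[[[0,0,0],[0,0,0],0],[[0,0,0],[0,0,0],0],[[0,0,0],[0,0,0],0],[[0,0,0],[0,0,0],0]])

```text
time_s: 9.05
tool_pos: [0.6053, -0.3112, 0.0616]
orientation: [-0.0, 0.994, 0.112, -0.0]
contact_force: [-1.1, 1.4, 1.3]
grip_width: 0.494
```

>>> step_arm(moves=[[[0,0,0.015],[0,0,0],0],[[0,0,0.03],[0,0,0],0],[[0,0,0.03],[0,0,0],0],[[0,0,0.03],[0,0,0],0],[[0,0,0.03],[0,0,0],0],[[0,0,0.025],[0,0,0],0],[[0,0,0.01],[0,0,0],0],[[0,0,0],[0,0,0],0],[[0,0,0],[0,0,0],0]])

```text
time_s: 9.8
tool_pos: [0.605, -0.3115, 0.2303]
orientation: [-0.0, 0.994, 0.112, -0.0]
contact_force: [-1.0, 0.1, -3.6]
grip_width: 0.495
```

```bash
cat > l.py <<'E'
import sys
from h import *
from scipy.optimize import least_squares
np.set_printoptions(precision=4,suppress=True)
n=sys.argv[1];a=snapshot("side");b=snapshot("top");st=readout.sense();T=st["tool_pos"]
print(T,st["contact_force"],st["grip_width"])
c=proj(a,T).astype(int)
cv2.imwrite(f"pics/{n}.png",cv2.resize(a["color"][max(c[0]-60,0):c[0]+60,max(c[1]-60,0):c[1]+60],(480,480),interpolation=cv2.INTER_CUBIC))
for nm,s in(("side",a),("top",b)):
    for r in finder.trace("bowl",s)[:4]:
        k=np.argwhere(r["mask"]);col=s["color"][r["mask"]].mean(0)
        if col[2]>110 or col[0]>100: continue
        print(nm,round(r["confidence"],2),np.round(col),"bbox",k.min(0),k.max(0))
        if nm=="side":
            # bottom half of the silhouette = rim circle; fit x,y with z known
            z=T[2]-.0616;t=np.linspace(0,6.28,90)
            def pr(x,y):
                p=np.array([proj(s,np.array([x+.055*np.cos(u),y+.055*np.sin(u),z])) for u in t]);return np.array([p[:,0].max()-.5,p[:,1].min(),p[:,1].max()-0])
            ob=np.array([k[:,0].max(),k[:,1].min(),k[:,1].max()])
            f=least_squares(lambda v:pr(*v)-ob,T[:2],diff_step=1e-3);print("fit rim",f.x,f.fun,"offset from TCP",f.x-T[:2])
    for r in finder.tip_of("bowl",s)[:4]:
        x=atz(s,r["position"],T[2]-.0616);print("tip",nm,round(r["confidence"],2),x[:2],x[:2]-T[:2])
E
python3 l.py lift
```

```text
[ 0.6043 -0.3112  0.2288] [-0.8025 -0.9296 -4.0334] 0.49211160728683156
side 0.8 [17. 34. 62.] bbox [113 214] [135 242]
fit rim [ 0.6073 -0.3223] [-0.0945 -1.1075  1.1064] offset from TCP [ 0.0029 -0.0111]
tip side 0.88 [ 0.4842 -0.2838] [-0.1201  0.0274]
tip side 0.79 [ 0.6045 -0.3199] [ 0.0002 -0.0087]
tip side 0.42 [ 0.6102 -0.2885] [0.0059 0.0227]
top 0.78 [ 54.  74. 103.] bbox [178 341] [196 376]
tip top 0.59 [ 0.6036 -0.3055] [-0.0007  0.0057]
tip top 0.31 [ 0.4464 -0.2605] [-0.1579  0.0506]
tip top 0.27 [ 0.5771 -0.0274] [-0.0272  0.2838]
```

View pics/lift.png

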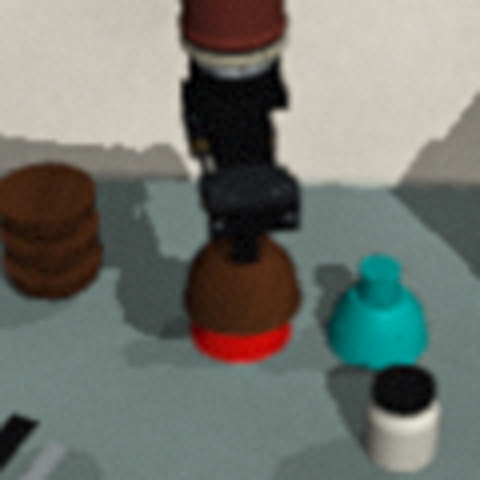

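>>> step_arm(moves=[[[0,0.02,0],[0,0,0],0],[[0,0.035,0],[0,0,0],0],[[0,0.038,0],[0,0,0],0],[[0,0.038,0],[0,0,0],0],[[0,0.038,0],[0,0,0],0],[[0,0.038,0],[0,0,0],0],[[0,0.038,0],[0,0,0],0],[[0,0.03,0],[0,0,0],0],[[-0.0015,0.0115,0],[0,0,0],0]])

```text
time_s: 10.85
tool_pos: [0.6034, -0.0184, 0.2315]
orientation: [-0.001, 0.993, 0.115, 0.0]
contact_force: [-0.6, 0.7, -3.0]
grip_width: 0.497
```

>>> step_arm(moves=[[[0,0,0],[0,0,0],0],[[0,0,0],[0,0,0],0],[[0,0,0],[0,0,0],0]])

```text
time_s: 11.1
tool_pos: [0.6038, -0.0267, 0.2312]
orientation: [0.0, 0.994, 0.111, -0.0]
contact_force: [-0.7, -0.6, -1.5]
grip_width: 0.498
```

```bash
python3 l.py over
```

```text
[ 0.6038 -0.0269  0.2313] [-0.3445 -1.0314 -2.1929] 0.49446905378750605
side 0.65 [20. 38. 67.] bbox [172 206] [197 239]
fit rim [ 0.6036 -0.0282] [-0.101  -1.2377  1.2378] offset from TCP [-0.0003 -0.0012]
tip side 0.86 [ 0.4892 -0.2772] [-0.1146 -0.2502]
tip side 0.67 [ 0.61   -0.0231] [0.0061 0.0038]
tip side 0.63 [ 0.6078 -0.2855] [ 0.004  -0.2586]
tip top 0.8 [ 0.5892 -0.4118] [-0.0147 -0.3849]
tip top 0.6 [ 0.4734 -0.4045] [-0.1305 -0.3775]
```

View pics/over.png

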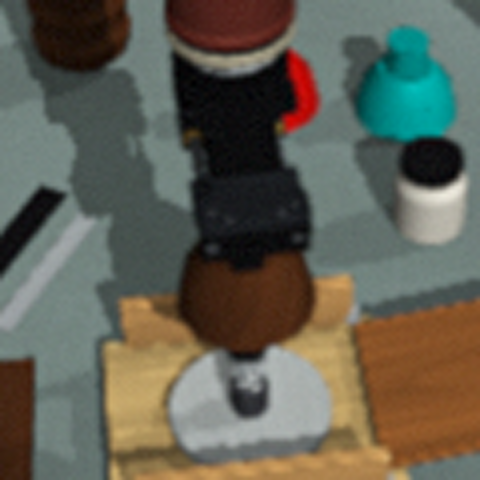

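>>> step_arm(moves=[[[-0.0005,0.002,-0.02],[0,0,0],0],[[0,0,-0.025],[0,0,0],0],[[0,0,-0.025],[0,0,0],0],[[0,0,-0.015],[0,0,0],0],[[0,0,-0.006],[0,0,0],0],[[0,0,0],[0,0,0],0],[[0,0,0],[0,0,0],0],[[0,0,0],[0,0,0],0]], force=50)

```text
time_s: 12.07
tool_pos: [0.6043, -0.0229, 0.1421]
orientation: [0.0, 0.994, 0.112, 0.001]
contact_force: [-0.2, -0.0, -2.5]
grip_width: 0.497
```

```bash
python3 l.py low
```

```text
[ 0.6041 -0.0229  0.142 ] [ 0.1408  0.1113 -2.7835] 0.49363352330016297
side 0.59 [23. 41. 71.] bbox [195 207] [217 238]
fit rim [ 0.6068 -0.0221] [-0.099  -1.3533  1.3534] offset from TCP [0.0026 0.0008]
tip side 0.69 [ 0.6049 -0.0271] [ 0.0007 -0.0042]
tip side 0.67 [ 0.487  -0.3936] [-0.1172 -0.3707]
tip side 0.62 [ 0.6202 -0.3804] [ 0.016  -0.3575]
tip side 0.58 [0.594  0.0404] [-0.0102  0.0633]
tip top 0.7 [ 0.4742 -0.4481] [-0.1299 -0.4252]
tip top 0.67 [ 0.6028 -0.4452] [-0.0014 -0.4223]
```

View pics/low.png

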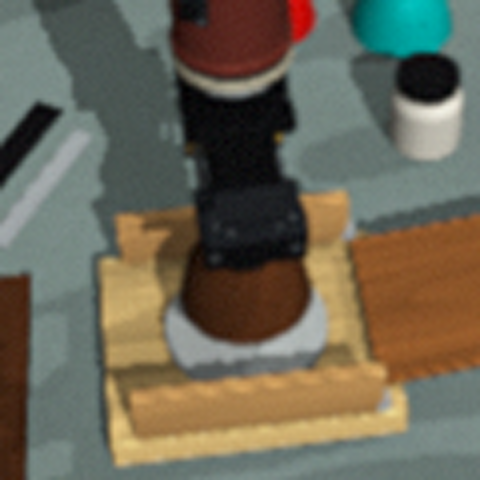

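>>> step_arm(moves=[[[-0.001,-0.0015,-0.004],[0,0,0],0],[[0,0,-0.004],[0,0,0],0],[[0,0,-0.004],[0,0,0],0],[[0,0,-0.004],[0,0,0],0],[[0,0,-0.004],[0,0,0],0],[[0,0,-0.004],[0,0,0],0],[[0,0,0],[0,0,0],0],[[0,0,0],[0,0,0],0]])

```text
time_s: 13.03
tool_pos: [0.6023, -0.0245, 0.1166]
orientation: [0.0, 0.994, 0.112, -0.0]
contact_force: [-1.8, -1.3, 2.2]
grip_width: 0.496
```

>>> step_arm(moves=[[[0,0,-0.003],[0,0,0],0],[[0,0,-0.003],[0,0,0],0],[[0,0,-0.002],[0,0,0],0],[[0,0,0],[0,0,0],0],[[0,0,0],[0,0,0],0],[[0,0,0],[0,0,0],0]])

```text
time_s: 13.53
tool_pos: [0.6027, -0.0244, 0.1089]
orientation: [0.0, 0.994, 0.112, 0.0]
contact_force: [0.2, -1.0, 3.9]
grip_width: 0.497
```

>>> step_arm(moves=[[[0,0,-0.001],[0,0,0],0],[[0,0,-0.001],[0,0,0],0],[[0,0,-0.001],[0,0,0],0],[[0,0,0],[0,0,0],0],[[0,0,0],[0,0,0],0],[[0,0,0],[0,0,0],0]])

```text
time_s: 14.03
tool_pos: [0.6027, -0.0245, 0.1065]
orientation: [0.0, 0.994, 0.112, 0.001]
contact_force: [-2.5, -1.2, 11.5]
grip_width: 0.496
```

>>> step_arm(moves=[[[0,0,-0.001],[0,0,0],0],[[0,0,0],[0,0,0],0],[[0,0,0],[0,0,0],0],[[0,0,0],[0,0,0],0]])

```text
time_s: 14.37
tool_pos: [0.6028, -0.0245, 0.1065]
orientation: [0.0, 0.994, 0.112, 0.001]
contact_force: [-5.5, -0.6, 18.5]
grip_width: 0.495
```

>>> step_arm(moves=[[[0,0,0],[0,0,0],0],[[0,0,0],[0,0,0],0],[[0,0,0],[0,0,0],0],[[0,0,0],[0,0,0],0],[[0,0,0],[0,0,0],0],[[0,0,0],[0,0,0],0]])

```text
time_s: 14.87
tool_pos: [0.6028, -0.0245, 0.1065]
orientation: [0.0, 0.994, 0.112, 0.001]
contact_force: [-6.1, -2.0, 19.4]
grip_width: 0.495
```

```bash
python3 l.py fin
```

```text
[ 0.6028 -0.0245  0.1064] [-6.0468 -1.6465 19.6106] 0.4935471894254599
side 0.68 [21. 39. 68.] bbox [202 210] [222 239]
fit rim [ 0.6022 -0.0298] [-0.1363 -1.9391  1.936 ] offset from TCP [-0.0006 -0.0053]
tip side 0.9 [ 0.6013 -0.0269] [-0.0015 -0.0024]
tip side 0.8 [ 0.474  -0.4195] [-0.1288 -0.395 ]
tip side 0.65 [ 0.6147 -0.0143] [0.0119 0.0102]
tip side 0.53 [ 0.6236 -0.422 ] [ 0.0208 -0.3975]
top 0.45 [48. 68. 99.] bbox [208 104] [251 147]
tip top 0.74 [ 0.6073 -0.4505] [ 0.0045 -0.426 ]
tip top 0.65 [ 0.4743 -0.4582] [-0.1285 -0.4337]
```

View pics/fin.png

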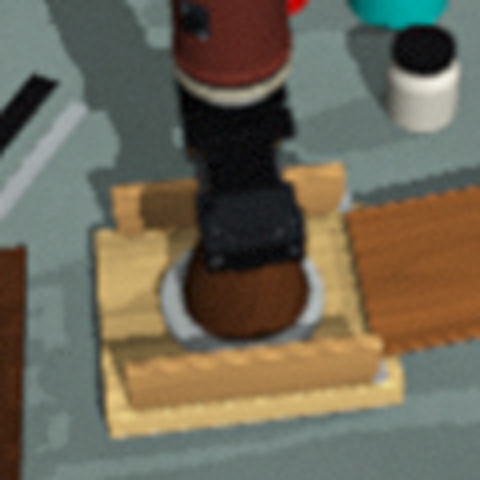

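```bash
python3 - <<'E'
from h import *
a=snapshot("side")
t=np.linspace(0,2*np.pi,200)
for nm,n,rad in(("plate","stop_plate",.068),("bowl","bowl",.055)):
    for r in finder.trace(n,a)[:1]:
        k=np.argwhere(r["mask"]);print(nm,r["confidence"],k.min(0),k.max(0))
        p=np.array([proj(a,np.array([.604+rad*np.cos(u),-.0245+rad*np.sin(u),.045])) for u in t]);print(" pred at .604,-.0245",p.min(0),p.max(0))
im=a["color"].astype(int)
for row in(208,210,212,214,216): print(row,[tuple(im[row,c]) [::2] for c in list(range(199,214))],"|",[tuple(im[row,c])[::2] for c in range(234,248)])
E
```

```text
plate 0.61 [205 204] [225 242]
 pred at .604,-.0245 [195.25512075 203.43574331] [226.84164574 244.21081377]
bowl 0.82 [200 209] [223 239]
 pred at .604,-.0245 [198.08595705 207.33730979] [223.6248461  240.31546508]
208 [(np.int64(110), np.int64(201)), (np.int64(103), np.int64(196)), (np.int64(94), np.int64(177)), (np.int64(71), np.int64(135)), (np.int64(85), np.int64(116)), (np.int64(132), np.int64(137)), (np.int64(155), np.int64(154)), (np.int64(145), np.int64(142)), (np.int64(116), np.int64(114)), (np.int64(68), np.int64(70)), (np.int64(24), np.int64(38)), (np.int64(11), np.int64(36)), (np.int64(14), np.int64(44)), (np.int64(14), np.int64(46)), (np.int64(15), np.int64(53))] | [(np.int64(23), np.int64(82)), (np.int64(25), np.int64(83)), (np.int64(18), np.int64(80)), (np.int64(21), np.int64(77)), (np.int64(13), np.int64(62)), (np.int64(48), np.int64(74)), (np.int64(123), np.int64(127)), (np.int64(172), np.int64(167)), (np.int64(176), np.int64(176)), (np.int64(146), np.int64(185)), (np.int64(113), np.int64(192)), (np.int64(101), np.int64(194)), (np.int64(103), np.int64(194)), (np.int6
[... 2953 characters left out ...]
, np.int64(151)), (np.int64(161), np.int64(155)), (np.int64(160), np.int64(155)), (np.int64(140), np.int64(138)), (np.int64(96), np.int64(98)), (np.int64(48), np.int64(61)), (np.int64(17), np.int64(43)), (np.int64(6), np.int64(43)), (np.int64(13), np.int64(46))] | [(np.int64(23), np.int64(84)), (np.int64(19), np.int64(79)), (np.int64(16), np.int64(72)), (np.int64(36), np.int64(81)), (np.int64(84), np.int64(104)), (np.int64(149), np.int64(151)), (np.int64(179), np.int64(174)), (np.int64(184), np.int64(179)), (np.int64(165), np.int64(163)), (np.int64(125), np.int64(156)), (np.int64(93), np.int64(167)), (np.int64(90), np.int64(178)), (np.int64(97), np.int64(178)), (np.int64(86), np.int64(161))]
```

```bash
python3 -c "
from h import *
print(readout.sense()['contact_force']);print(job_done())"
```

```text
[-5.78350219 -1.3760185  19.3295628 ]
the job is handed in; nothing more can be done
None
```

I pulled the flap down from behind, picked up the dark-wood bowl by its foot, lowered it mouth down onto the plunger and handed the job in still gripping and pressing it. `job_done` gives no verdict, so the result below rests on my own last checks at about 15 s of the 51 s allowed.

- **Flap:** before the grasp the side picture put its free edge at about (199, 308) px, which matches the 2.05 rad stop. Two network readings of that edge, (196, 310) and (193, 310), fit about 1.9–1.95 rad less comfortably. It still looks fully down in the last picture.
- **Seating:** the tool stopped on the plate at z = 0.1065 m; seating was expected at 0.1066 m. The measured tilt is about zero.
- **Force:** the upward force on the tool is about 19 N and steady. Less the spring and plus the bowl's weight, that leaves about 14 N on the plate. There is also about 6 N sideways, which I left.
- **Grip:** it was set to 50 N and the opening is 43 mm, as expected for the 44 mm foot.
- **Centring:** the tool position is within about 1–2 mm of the plate centre measured from above. The side picture instead shows the bowl about 3 mm towards the robot. The rim fit in y was off by up to 5 mm, but it is noisy. These are each inside the 8 mm limit, so I did not correct it.
- **Bystanders:** I never touched the dish, jar or brush. I did not measure them again at the end.

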